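Lid from under the shelf onto the pot

ROBOT

A 6-joint arm with a two-finger parallel gripper is mounted at the origin on the work surface. World frame = base frame: x ahead of the robot, y to its left, z up, the work surface at z = 0. Lengths are in m, angles in rad, forces in N, time in s.
With the tool pointing down it reaches from about 0.275 to 0.725 m from the base axis. Payload 5.6 kg.
Tool frame: the origin (TCP) lies on the centre line of the jaws, within the pads' length; the fingertips stand arm.tip_reach ahead of it and the grasp point (between the pads) lies 6 mm ahead of it (arm.tip_reach is the distance from the TCP to the fingertips, in m); z points along the fingers, y is the direction in which the jaws open and shut (so a half turn about z gives the same grasp; the last joint's range is limited). The gripper opens to 85 mm and grips with 20 to 120 N. Pads are 22 mm wide; open, the fingers measure 114 mm over their backs; the gripper's body (76 mm by 85 mm) begins 54 mm behind the grasp point. The pads swing forward as they close: fully open they stand 13 mm farther back than shut.
Start: joints at [-0.926, 0.255, 0.108, 0, -1.424, -0.285], TCP at [0.194, -0.515, 0.256] pointing down, gripper open.
Joint ranges: [-2.95, 2.95], [-1.21, 1.97], [-1.09, 1.5], [-2.87, 1.71], [-2.94, -0.07], [-3.05, 3.05]. Speed limits (rad/s): [2.57, 2.57, 3.14, 3.14, 3.14, 3.14].

INTERFACE

Orientations are given as a rotation vector (axis times angle).
In Python, from bench import readout, cams, job, arm gives the robot as it stands. The module is installed in compiled form; this text tells all that it offers.
- The arm moves only by the tool carry_out, never from a script. Its arguments are lists of equal length, an entry for each row: "slide": the shift along the tool's x, y, z in mm, a list of three; "spin": the turn about the tool's z in rad; "gripper": the opening, from 0 (shut) to 1 (fully open). In form: {"slide": [[tx, ty, tz], ...], "spin": [spin, ...], "gripper": [gripper, ...]}. A call has 1 to 8 rows; each row shifts and turns the pose as measured when the row begins, along the tool's axes as they then stand; what a row does not reach is not made up. A row lasts 1/10 s, in which the tool goes at most 50 mm and 8.59 degrees, less where a joint would pass 70% of its speed; a pose out of reach is approached as far as the arm can. A call is refused whole if a number of a shift passes 50 or a number of a turn 0.15, either way. A call with a gripper value outside its range is refused whole. The fingers move at their own pace and stop on an object; "grip_force" is the grip in N (left out, the last holds). Time passes only in rows, so rows that do not move let the fingers close. It gives the time, the measured TCP pose, the force and the opening at its end, in the units of the state.
- readout.observe(): the state, without advancing time (a new reading comes with each control period).
- cams.capture(name): name is "side" or "top" or "wrist"; returns a dict with "img" (400x640x3 uint8, red, green, blue), "mtx" (3x3 intrinsics, pixels), "view" (4x4, takes a point from world to camera coordinates); the wrist camera has in their place "hand_eye" (4x4, takes a point from camera to tool coordinates, whose origin is the TCP and whose axes are the flange's). Camera axes: x right, y down, z forward; pixel columns grow to the right and rows downward; lengths in m; the calibration is good to about 2 mm. A picture is of the moment at which its call begins: read the wrist's pose just before it. There is no depth.
- job.finish_job(): hands the job in, once; it reports no verdict.
The state is a dict: "time": time; "qpos": joint angles; "joint_velocities": joint speeds; "tau": joint torques, N m; "eef_pos": TCP position; "tool_rot": TCP orientation; "force": force on the tool from outside, world axes, zero at the start; "ft_torque": the same for the moment, N m; "opening": opening from 0.0 (shut) to 1.0 (fully open).
Only numpy, scipy, OpenCV 4.12 (cv2) and the standard library are available. Lean on these libraries where they do the work, as an engineer would, in place of code of your own. Each camera call takes 0.05 s, during which the arm holds its last target.

TASK

Put the blue lid on the blue pot that stands on the banding wheel. The lid's back edge is caught under the low shelf: take it by its knob, draw it forward along the bench until it is clear of the shelf and only then lift it, without prying against the shelf. Set it down gently, not dropped, so that it sits flat and centred on the pot, let go, and leave the pot and the brown lid where they are.

Things in the scene. Friction and masses are not known exactly. Their poses are not given: they have to be found in the camera images.
- blue_lid_knob (a point): Middle of the knob of the blue glazed lid (280 g). Disc 124 across, 9 thick; collar 70 across, 6 deep under it, standing on the bench; upright round knob 24 across, 34 tall on top. This point: 17 above the disc's top face, 17 below the knob's top, 32 above the collar's foot. z up. Starts 34-46 mm before the shelf's lip, the disc's rear 16-28 mm under it, in either of two places.
- brown_lid_knob (a point): The same point of the other lid, of unglazed red-brown clay, same shape and size, standing in the other place under the lip, about 160 mm from knob to knob. A bystander.
- shelf: Low wooden shelf fixed to the bench, 360 wide (y), 200 deep (x); underside 26, top 44 mm above the bench (11 mm of air over a lid's disc). Origin on the bench below the middle of the front lip; +x points inward, away from the robot, so -x is the way out; front open. Pots and tiles on its top stand 115 mm or more behind the lip, up to 130 mm above the bench.
- pot_rim (a point): Centre of the mouth of the blue glazed pot, at rim height, z up. Pot 80 tall, 700 g, rim 104 outside, 94 mm inside diameter, loose on a fixed round aluminium turntable 180 across, top 60 mm above the bench (rim about 140). With the lid seated, the disc rests on the rim, the collar is inside with 12 mm play all round, the knob point 26 mm above this point.
There are look-alikes about, which are no part of the job. Leave any pink or turquoise look-alike of the part that bears blue_lid_knob alone.

How it is judged:
On the way:
1. the blue lid has been drawn out clear of the shelf's lip while still low over the bench (raised less than 20 mm) (x of blue_lid_knob in the frame of shelf below -0.062 m and height (world z) of blue_lid_knob below 0.052 m), for 0.1 s.
At the end, for the whole second after the job is handed in: The blue lid is seated on the blue pot: its middle within 14 mm of the pot's, its disc down on the rim (knob point 22 to 29 mm above the rim), level within 3.4 degrees, at rest; the pot is upright and within 25 mm of where it stood, the brown lid within 25 mm of where it lay (horizontal distance between blue_lid_knob and pot_rim below 0.014 m and z of blue_lid_knob in the frame of pot_rim between 0.022 and 0.029 m and angle between each of blue_lid_knob, pot_rim's own z axis and vertical below 0.06 rad and linear speed of blue_lid below 0.02 m/s and distance of each of pot_rim, brown_lid_knob from where it was at the start of the episode below 0.025 m); the robot touches nothing.
It fails at once if the lid is pried against the shelf (more than 15 N between them) (contact force between blue_lid and shelf above 15 N).
It fails at once if the lid is dropped: let go more than 12 mm above its seat on the pot, or in the air (contact force between anything else and blue_lid below 0.05 N and height (world z) of blue_lid_knob above 0.08 m and z of blue_lid_knob in the frame of pot_rim above 0.038 m).
It fails at once if the brown lid is moved by more than 25 mm (distance of brown_lid_knob from where it was at the start of the episode above 0.025 m).
It fails at once if the pot is shoved by more than 25 mm (distance of pot_rim from where it was at the start of the episode above 0.025 m).
It also fails if it takes over 45 s, if anything falls off the work surface, if the arm or the gripper's body presses on something with over 40 N, if the wrist force passes 120 N, or if a joint passes its speed limit or range.

## Working session

There is one attempt and no reset: what is moved stays moved. The work goes in short steps, Python scripts to look and compute and a tool call to move; the robot and the scene stay as the last step left them, time stands still between calls to the robot, and variables do not carry over. Pictures are saved under pics/ and viewed, and the job is handed in when it is done.

Besides the shell and the picture viewer there is one more tool, called after "Emit:" as name(argument=value, ...) on one line, values as JSON. carry_out: Moves the arm, as the interface text tells. Its arguments: {"type":"object","properties":{"slide":{"type":"array"},"spin":{"type":"array"},"gripper":{"type":"array"},"grip_force":{"type":"number"}},"required":["slide","spin","gripper"]}

```bash
mkdir -p pics
python3 - <<'E'
from bench import readout,cams,arm
import cv2,numpy as np
print(readout.observe()); print(arm.tip_reach)
for n in("side","top","wrist"):
    c=cams.capture(n); cv2.imwrite(f"pics/{n}0.png",c["img"][:,:,::-1]); np.savez(f"{n}0.npz",**c)
    print(n,c["mtx"],c.get("view",c.get("hand_eye")))
E
```

```text
{'time': 0.0, 'qpos': array([-9.26433150e-01,  2.55734064e-01,  1.06971221e-01, -4.62131592e-04,
       -1.42390958e+00, -2.84623817e-01]), 'joint_velocities': array([ 0.00010968,  0.00142586,  0.00022364, -0.00023085, -0.00033244,
        0.00076734]), 'tau': array([-1.05013610e-04, -3.86631238e+01,  2.37945235e+01,  5.36515877e+00,
       -5.95576828e-03, -1.21007085e-05]), 'eef_pos': array([ 0.19351332, -0.5143363 ,  0.25539132]), 'tool_rot': array([ 5.61852517e-01, -3.09050234e+00, -2.95596137e-03]), 'force': array([-0.15303397, -0.36232192, -0.34299577]), 'ft_torque': array([-0.00316298,  0.00718474, -0.03415819]), 'opening': 0.9979024632379443}
0.025
side [[455.02262513   0.         324.73191471]
 [  0.         455.02262513 202.38102386]
 [  0.           0.           1.        ]] [[-0.92192679 -0.38711494  0.01389318  0.42809321]
 [-0.26885781  0.6136498  -0.74239437  0.26586374]
 [ 0.27886641 -0.68816855 -0.66981906  1.21822916]
 [ 0.          0.          0.          1.        ]]
top [[373.67139437   0.         320.5453253 ]
 [  0.         373.67139437 204.38897558]
 [  0.           0.           1.        ]] [[-2.32490186e-02 -9.99726741e-01 -2.43451368e-03 -5.40480324e-02]
 [-9.96601945e-01  2.33686904e-02 -7.89839674e-02  4.75201697e-01]
 [ 7.90192757e-02  5.89941337e-04 -9.96872914e-01  9.29720670e-01]
 [ 0.00000000e+00  0.00000000e+00  0.00000000e+00  1.00000000e+00]]
wrist [[357.31554671   0.         322.6141853 ]
 [  0.         357.31554671 198.90424504]
 [  0.           0.           1.        ]] [[ 3.58519227e-04 -9.47160168e-01 -3.20760794e-01  8.27486206e-02]
 [ 9.99999919e-01  3.97945763e-04 -5.73610561e-05 -2.27421776e-04]
 [ 1.81975506e-04 -3.20760747e-01  9.47160235e-01 -1.17501988e-01]
 [ 0.00000000e+00  0.00000000e+00  0.00000000e+00  1.00000000e+00]]
```

View pics/side0.png

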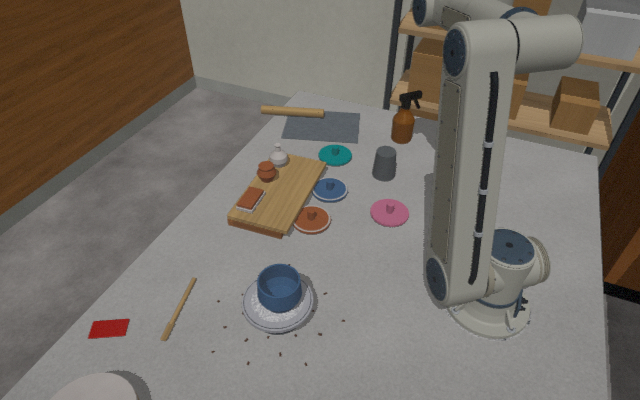

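View pics/top0.png

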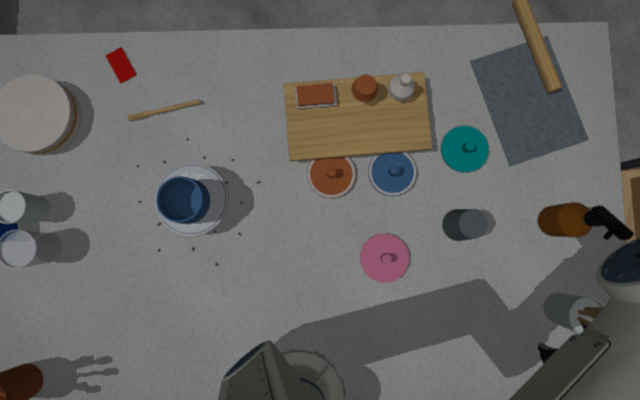

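View pics/wrist0.png

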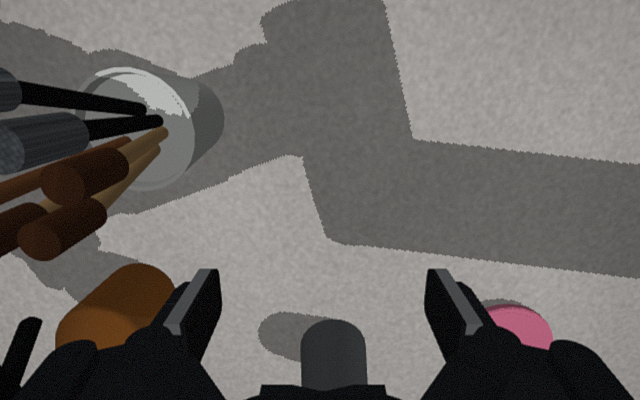

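Top view: the blue lid is at about (392,172), the brown lid at (331,174), the pot at (185,200), and the shelf lip runs near row 157. Side view: the blue lid is at (330,188) and the pot at (279,288). Next I'll enlarge these to measure them.

```bash
cat > h.py <<'E'
import numpy as np,cv2
def ray(c,u,v):
    V=c["view"];d=np.linalg.inv(c["mtx"])@[u,v,1.];R=V[:3,:3]
    return -R.T@V[:3,3],R.T@d/np.linalg.norm(d)
def plane(c,u,v,z):
    o,d=ray(c,u,v);return o+d*(z-o[2])/d[2]
def tri(c1,p1,c2,p2):
    P=[c["mtx"]@c["view"][:3] for c in(c1,c2)]
    X=cv2.triangulatePoints(P[0],P[1],np.array(p1,float),np.array(p2,float))[:,0];X=X[:3]/X[3]
    e=[ (lambda q:q[:2]/q[2]-p)(Pk@np.r_[X,1]) for Pk,p in zip(P,(p1,p2))]
    return X,np.round(e,1)
E
python3 - <<'E'
from h import *
t=np.load("top0.npz");s=np.load("side0.npz")
def crop(n,c,x,y,w,h,k):
    cv2.imwrite(n,cv2.resize(c["img"][y:y+h,x:x+w,::-1],None,fx=k,fy=k,interpolation=cv2.INTER_CUBIC))
a=lambda c,x,y,w,h,k:cv2.resize(c["img"][y:y+h,x:x+w,::-1],None,fx=k,fy=k,interpolation=cv2.INTER_CUBIC)
cv2.imwrite("pics/c1.png",np.vstack([a(t,280,140,160,64,5),a(s,280,165,160,56,5)]))
cv2.imwrite("pics/c2.png",np.hstack([a(t,140,155,100,100,4),a(s,230,245,100,100,4)]))
for n,c in(("top",t),("side",s)):
    hsv=cv2.cvtColor(c["img"],cv2.COLOR_RGB2HSV)
    m=cv2.inRange(hsv,(100,90,30),(120,255,255))
    N,l,st,ce=cv2.connectedComponentsWithStats(m)
    for i in range(1,N):
        if st[i][4]>100: print(n,st[i],ce[i])
E
```

```text
top [ 372  153   41   39 1303] [392.1105142  171.76822717]
top [ 157  177   53   46 1948] [182.62936345 199.80852156]
top [  0 223  18  15 143] [  6.65034965 227.94405594]
top [604 246  36  36 484] [623.79132231 265.24793388]
side [315 179  30  20 475] [329.62105263 188.12      ]
side [ 257  264   45   48 1659] [279.25256178 287.5376733 ]
```

View pics/c1.png

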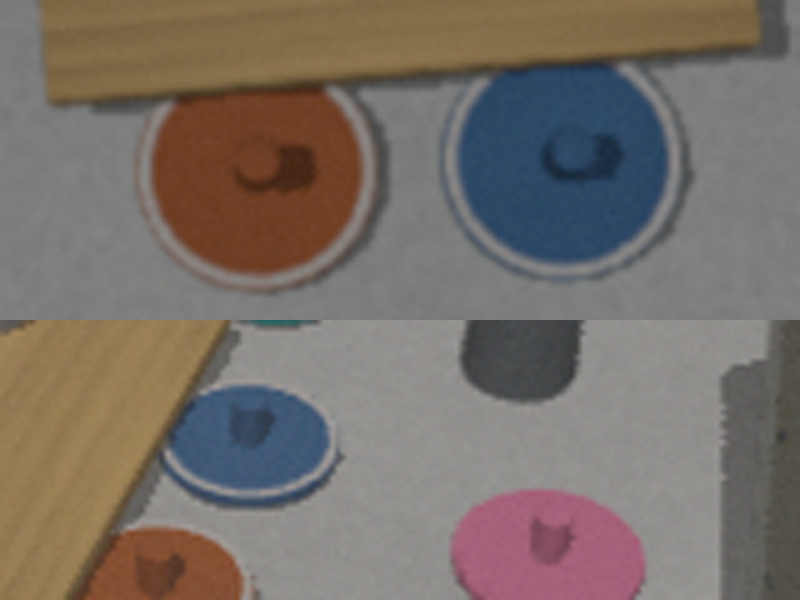

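View pics/c2.png

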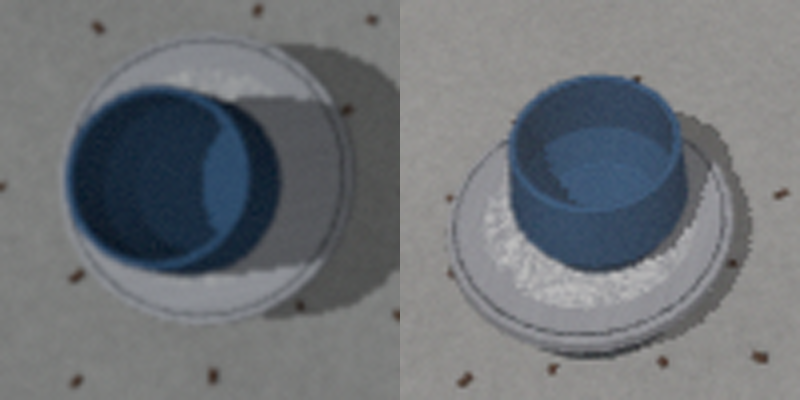

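Crops: the blue knob's top is at about (394.6,168.8) in the top view and (330,182) in the side view. The pot rim's centre is at (179.1,199.1) in top and (278.9,280.4) in side. I'll triangulate both.

Run:
```python
from h import *
t=np.load("top0.npz");s=np.load("side0.npz")
print("knobtop",tri(t,(394.6,168.8),s,(330,182)), plane(t,394.6,168.8,.049),plane(s,330,182,.049))
print("rim",tri(t,(179.1,199.1),s,(278.9,280.4)),plane(t,179.1,199.1,.14),plane(s,278.9,280.4,.14))
# lip: top edge front, z=.044
for p in((289.5,160.2),(431.5,149)): print("lip",plane(t,*p,.044))
# disc front: white rim extents in top, circle centre approx
b=np.array([[442,160],[684,160],[560,279]])/5+[280-.4,140-.4]
for p in b: print(plane(t,*p,.015))
bl=tri(t,(331.8,172.7),s,(312,211));print(bl)
```

```text
knobtop (array([ 0.55410429, -0.25284298,  0.04056561]), array([[ 0.3,  1.1],
       [-0.6, -0.1]])) [ 0.55542924 -0.25039047  0.049     ] [ 0.54845874 -0.24359858  0.049     ]
rim (array([0.48214302, 0.2485177 , 0.13761932]), array([[ 0.2,  0.6],
       [-0.4, -0.1]])) [0.48330949 0.24805175 0.14      ] [0.48015647 0.25001883 0.14      ]
lip [0.58415569 0.00970073 0.044     ]
lip [ 0.60406155 -0.34544505  0.044     ]
[ 0.55560507 -0.18878641  0.015     ]
[ 0.55266954 -0.31283177  0.015     ]
[ 0.49286003 -0.24693407  0.015     ]
(array([ 0.54870948, -0.09530226,  0.04497623]), array([[ 0.2,  0.5],
       [-0.3, -0.1]]))
```

Add to h.py:
```python
from scipy.spatial.transform import Rotation as Ro
def go(target,face=None):
    from bench import readout
    s=readout.observe();R=Ro.from_rotvec(s["tool_rot"]).as_matrix()
    d=R.T@(np.array(target)-s["eef_pos"])*1000
    print("t",round(s["time"],2),"pos",s["eef_pos"].round(4),"toolx",R[:,0].round(3),"toolz",R[:,2].round(3),"d",d.round(1),"F",s["force"].round(1),"open",round(s["opening"],3),"q",s["qpos"].round(2))
    return s
```

```text
(no output)
```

Emit:
carry_out(slide=[[0, 0, 0], [0, 0, 0], [0, 0, 0]], spin=[0.1, 0.1, 0.1], gripper=[0.8, 0.8, 0.8])

```text
time: 0.45
eef_pos: [0.1934, -0.5139, 0.2544]
tool_rot: [0.079, -3.139, -0.006]
force: [-0.8, 0.1, -1.2]
opening: 0.801
```

```bash
python3 -c "
from h import *
go((.5,-.255,.2))"
```

```text
t 0.45 pos [ 0.1934 -0.5139  0.2544] toolx [-0.999 -0.05   0.001] toolz [-0.002  0.004 -1.   ] d [-319.3  242.9   54.9] F [-0.8  0.1 -1.2] open 0.801 q [-0.93  0.26  0.11 -0.   -1.42 -0.59]
```

Emit:
carry_out(slide=[[-46, 35, 0], [-46, 35, 0], [-46, 35, 0], [-46, 35, 5], [-46, 35, 10], [-46, 35, 15], [-43, 33, 20], [0, 0, 0]], spin=[0, 0, 0, 0, 0, 0, 0, 0], gripper=[0.8, 0.8, 0.8, 0.8, 0.8, 0.8, 0.8, 0.8])

```text
time: 1.25
eef_pos: [0.462, -0.2876, 0.209]
tool_rot: [0.063, -3.137, -0.01]
force: [-0.4, -0.5, -0.3]
opening: 0.801
```

Run:
```python
from h import *
from bench import cams
s=go((.5545,-.2507,.16))
c=cams.capture("wrist");cv2.imwrite("pics/w1.png",c["img"][:,:,::-1]);np.savez("w1.npz",p=s["eef_pos"],r=s["tool_rot"],**c)
```

```text
t 1.25 pos [ 0.462  -0.2876  0.209 ] toolx [-0.999 -0.04   0.004] toolz [-0.005  0.007 -1.   ] d [-94.1  32.8  48.8] F [-0.4 -0.5 -0.3] open 0.801 q [-0.27  0.27  0.01 -0.01 -1.32 -1.26]
```

View pics/w1.png

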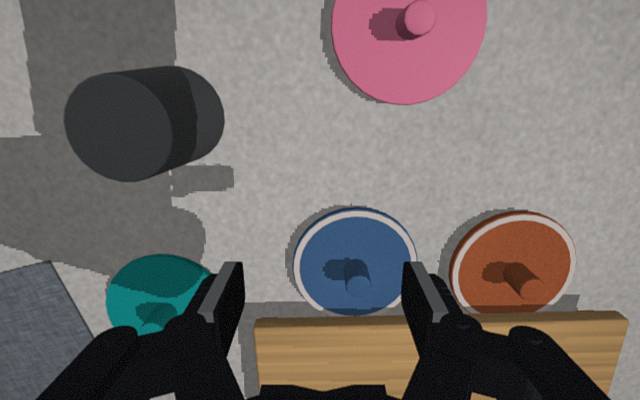

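The wrist view shows the blue lid at (356,262) with its knob top at about (359,284). The shelf lip is below it, and the brown lid is to the right at (513,262).

```bash
cat >> h.py <<'E'
def wcam(f):
    w=np.load(f);T=np.eye(4);T[:3,:3]=Ro.from_rotvec(w["r"]).as_matrix();T[:3,3]=w["p"]
    return dict(img=w["img"],mtx=w["mtx"],view=np.linalg.inv(T@w["hand_eye"]))
E
python3 - <<'E'
from h import *
w=wcam("w1.npz");t=np.load("top0.npz");s=np.load("side0.npz")
print(plane(w,359,284,.049),tri(w,(359,284),t,(394.6,168.8)),tri(w,(359,284),s,(330,182)))
hsv=cv2.cvtColor(w["img"],cv2.COLOR_RGB2HSV);m=cv2.inRange(hsv,(100,90,30),(120,255,255))
N,l,st,ce=cv2.connectedComponentsWithStats(m);i=1+np.argmax(st[1:,4]);print(st[i],ce[i],plane(w,*ce[i],.015))
E
```

```text
[ 0.55124953 -0.25074682  0.049     ] (array([ 0.55576243, -0.25074296,  0.04310239]), array([[-1. ,  0.8],
       [-0.3,  0.3]])) (array([ 0.55193276, -0.24989826,  0.04420511]), array([[ 0.3, -2.2],
       [-0.3, -0.3]]))
[ 300  217  110   99 8346] [354.01976995 265.77582075] [ 0.55193435 -0.25209128  0.015     ]
```

Emit:
carry_out(slide=[[-35, 15, 15], [-35, 15, 25], [-22, 7, 30], [0, 0, 0]], spin=[0, 0, 0, 0], gripper=[0.7, 0.7, 0.7, 0.7])

```text
time: 1.7
eef_pos: [0.5534, -0.2499, 0.1406]
tool_rot: [-0.058, 3.141, 0.004]
force: [-0.5, -0.4, -1.9]
opening: 0.699
```

Run:
```python
from h import *
from bench import cams
s=go((.553,-.251,.047))
c=cams.capture("wrist");cv2.imwrite("pics/w2.png",c["img"][:,:,::-1]);np.savez("w2.npz",p=s["eef_pos"],r=s["tool_rot"],**c)
```

```text
t 1.7 pos [ 0.5534 -0.2499  0.1406] toolx [-0.999 -0.037 -0.   ] toolz [ 0.     0.002 -1.   ] d [ 0.5 -1.3 93.6] F [-0.5 -0.4 -1.9] open 0.699 q [-0.17  0.42  0.05 -0.   -1.2  -1.36]
```

View pics/w2.png

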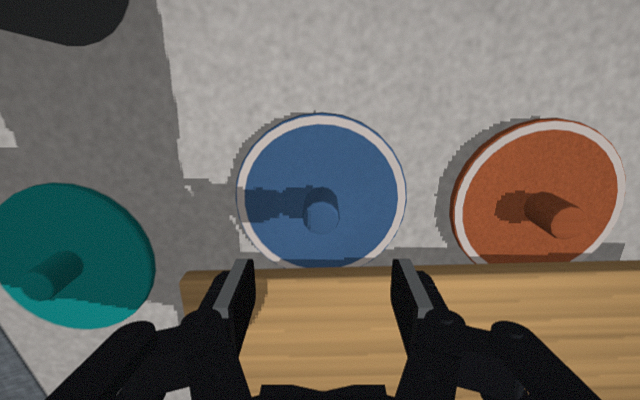

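The knob top is at (322,217), laterally centred between the jaws. I'll check x from this view.

Run:
```python
from h import *
w=wcam("w2.npz");w1=wcam("w1.npz");t=np.load("top0.npz")
print(plane(w,322,217,.049),tri(w,(322,217),w1,(359,284)),tri(w,(322,217),t,(394.6,168.8)))
for p in ((190,273),(630,264)): print("lip",plane(w,*p,.044))
```

```text
[ 0.55359711 -0.25035601  0.049     ] (array([ 0.55663217, -0.24987084,  0.04070209]), array([[ 0.6, -0.3],
       [-0.4,  0.2]])) (array([ 0.55568435, -0.2507602 ,  0.04502757]), array([[-0.8,  0.7],
       [-0.2,  0.2]]))
lip [ 0.59971604 -0.33847483  0.044     ]
lip [ 0.58209988 -0.04111509  0.044     ]
```

Emit:
carry_out(slide=[[0, -0.5, 30], [0, 0, 25], [0, 0, 15], [0, 0, 8], [0, 0, 0]], spin=[0, 0, 0, 0, 0], gripper=[0.7, 0.7, 0.7, 0.7, 0.7])

```text
time: 2.25
eef_pos: [0.5539, -0.2585, 0.0717]
tool_rot: [-0.051, 3.127, -0.009]
force: [-0.1, -0.2, 0.5]
opening: 0.701
```

Run:
```python
from h import *
from bench import cams
s=go((.553,-.251,.047))
c=cams.capture("wrist");cv2.imwrite("pics/w3.png",c["img"][:,:,::-1]);np.savez("w3.npz",p=s["eef_pos"],r=s["tool_rot"],**c)
```

```text
t 2.25 pos [ 0.5539 -0.2585  0.0717] toolx [-0.999 -0.033 -0.014] toolz [ 0.014 -0.006 -1.   ] d [ 1.   7.7 24.7] F [-0.1 -0.2  0.5] open 0.701 q [-0.18  0.48 -0.05  0.   -1.03 -1.36]
```

View pics/w3.png

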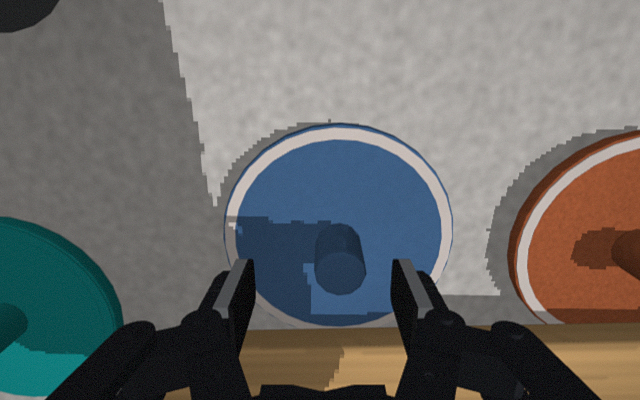

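The hand drifted about 8 mm in −y on the way down, and the knob is at (340,270) instead of about 322. I'll correct that, then descend.

Emit:
carry_out(slide=[[0, 7.5, 0], [0, 0, 0]], spin=[0, 0], gripper=[0.7, 0.7])

```text
time: 2.5
eef_pos: [0.5551, -0.2517, 0.0754]
tool_rot: [-0.05, 3.121, -0.013]
force: [0.1, -0.0, 0.6]
opening: 0.703
```

Run:
```python
from h import *
s=go((.5545,-.2507,.047))
```

```text
t 2.5 pos [ 0.5551 -0.2517  0.0754] toolx [-0.999 -0.032 -0.02 ] toolz [ 0.02  -0.008 -1.   ] d [ 1.1  1.3 28.4] F [ 0.1 -0.   0.6] open 0.703 q [-0.17  0.47 -0.06  0.01 -1.02 -1.37]
```

Emit:
carry_out(slide=[[0.5, 1, 15], [0.5, 0, 13], [0, 0, 0]], spin=[0, 0, 0], gripper=[0.7, 0.7, 0.7])

```text
time: 2.8
eef_pos: [0.5565, -0.2508, 0.0496]
tool_rot: [-0.052, 3.116, -0.015]
force: [-0.3, 0.4, -0.4]
opening: 0.702
```

Run:
```python
from h import *
from bench import cams
s=go((.5545,-.2507,.047))
c=cams.capture("wrist");cv2.imwrite("pics/w4.png",c["img"][:,:,::-1]);np.savez("w4.npz",p=s["eef_pos"],r=s["tool_rot"],**c)
go((.5545,-.2507,.047))
```

```text
t 2.8 pos [ 0.5565 -0.2508  0.0496] toolx [-0.999 -0.034 -0.025] toolz [ 0.026 -0.009 -1.   ] d [2.  0.2 2.6] F [-0.3  0.4 -0.4] open 0.702 q [-0.16  0.49 -0.09  0.01 -0.96 -1.38]
t 2.85 pos [ 0.557  -0.2511  0.0506] toolx [-0.999 -0.034 -0.026] toolz [ 0.027 -0.01  -1.   ] d [2.6 0.5 3.5] F [-0.4 -0.6  0.2] open 0.699 q [-0.16  0.49 -0.09  0.01 -0.96 -1.38]
```

View pics/w4.png

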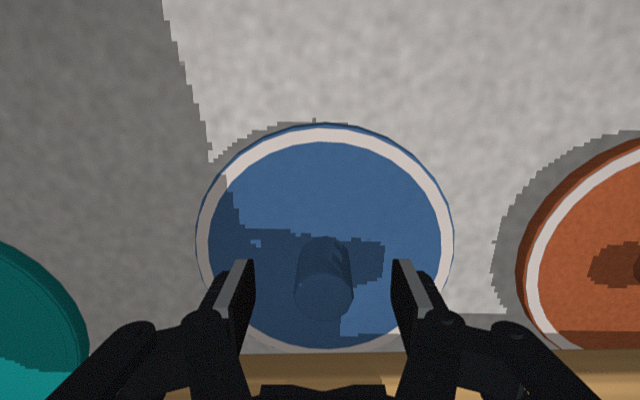

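The knob (324,298) is centred between the fingers. I'll lower about 4 mm more and close.

Emit:
carry_out(slide=[[2, 0, 5], [0, 0, 0], [0, 0, 0], [0, 0, 0], [0, 0, 0], [0, 0, 0]], spin=[0, 0, 0, 0, 0, 0], gripper=[0.7, 0.2, 0.2, 0.2, 0.2, 0.2], grip_force=45)

```text
time: 3.45
eef_pos: [0.5559, -0.2515, 0.0468]
tool_rot: [-0.053, 3.112, -0.017]
force: [-0.4, 0.4, -0.6]
opening: 0.261
```

Run:
```python
from h import *
from bench import cams
s=go((.5545,-.2507,.047))
c=cams.capture("wrist");cv2.imwrite("pics/w5.png",c["img"][:,:,::-1]);np.savez("w5.npz",p=s["eef_pos"],r=s["tool_rot"],**c)
```

```text
t 3.45 pos [ 0.5559 -0.2515  0.0468] toolx [-0.999 -0.034 -0.029] toolz [ 0.029 -0.011 -1.   ] d [ 1.4  0.9 -0.2] F [-0.4  0.4 -0.6] open 0.261 q [-0.17  0.49 -0.1   0.01 -0.95 -1.38]
```

View pics/w5.png

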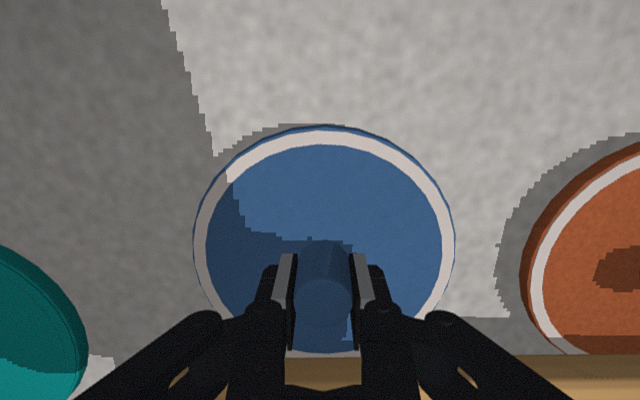

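The grip closed on the knob at opening 0.261. Next is the draw forward along the bench, in small steps.

Emit:
carry_out(slide=[[8, 0, -0.3], [10, 0, -0.3], [10, 0, -0.3]], spin=[0, 0, 0], gripper=[0.2, 0.2, 0.2])

```text
time: 3.8
eef_pos: [0.5277, -0.2524, 0.0469]
tool_rot: [-0.054, 3.11, -0.018]
force: [1.3, -0.0, -1.2]
opening: 0.265
```

Run:
```python
from h import *
s=go((.49,-.254,.047))
```

```text
t 3.8 pos [ 0.5277 -0.2524  0.0469] toolx [-0.999 -0.035 -0.031] toolz [ 0.031 -0.011 -0.999] d [37.7 -0.3 -1.3] F [ 1.3 -0.  -1.2] open 0.265 q [-0.18  0.45 -0.17  0.01 -0.91 -1.36]
```

Emit:
carry_out(slide=[[12, 0, -0.4], [12, 0, -0.4], [11, 0, -0.4], [0, 0, 0]], spin=[0, 0, 0, 0], gripper=[0.2, 0.2, 0.2, 0.2])

```text
time: 4.2
eef_pos: [0.4863, -0.2534, 0.0468]
tool_rot: [-0.051, 3.112, -0.016]
force: [-0.8, -0.5, -1.6]
opening: 0.266
```

Run:
```python
from h import *
from bench import cams
s=go((.49,-.254,.047))
c=cams.capture("wrist");cv2.imwrite("pics/w6.png",c["img"][:,:,::-1])
c=cams.capture("top");cv2.imwrite("pics/t6.png",c["img"][:,:,::-1])
```

```text
t 4.2 pos [ 0.4863 -0.2534  0.0468] toolx [-0.999 -0.033 -0.028] toolz [ 0.029 -0.01  -1.   ] d [-3.7 -0.7 -0.1] F [-0.8 -0.5 -1.6] open 0.266 q [-0.19  0.39 -0.27  0.01 -0.88 -1.35]
```

View pics/w6.png

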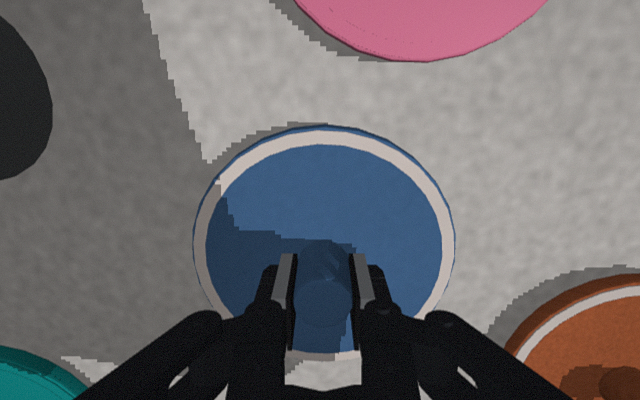

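View pics/t6.png

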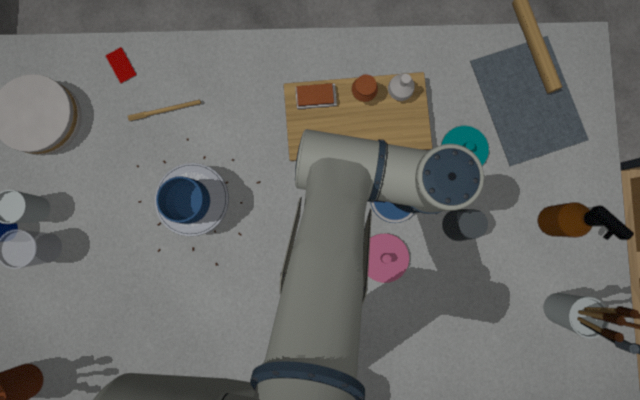

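The lid followed and is clear of the lip: bench shows at (320,375) behind it, and the knob is about 0.11 m in front of the lip. Now I'll lift.

Emit:
carry_out(slide=[[0, 0, -10], [0, 0, -20], [0, 0, -30], [0, 0, -35], [0, 0, -35], [0, 0, -30], [0, 0, -20]], spin=[0, 0, 0, 0, 0, 0, 0], gripper=[0.2, 0.2, 0.2, 0.2, 0.2, 0.2, 0.2])

```text
time: 5.0
eef_pos: [0.4814, -0.2504, 0.2313]
tool_rot: [-0.053, 3.123, -0.011]
force: [0.1, -0.2, -2.8]
opening: 0.264
```

Run:
```python
from h import *
from bench import cams
s=go((.483,.248,.225))
c=cams.capture("wrist");cv2.imwrite("pics/w7.png",c["img"][:,:,::-1])
c=cams.capture("side");cv2.imwrite("pics/s7.png",c["img"][:,:,::-1])
```

```text
t 5.0 pos [ 0.4814 -0.2504  0.2313] toolx [-0.999 -0.034 -0.018] toolz [ 0.018 -0.007 -1.   ] d [-18.4 498.1   2.9] F [ 0.1 -0.2 -2.8] open 0.264 q [-0.19  0.24  0.02  0.   -1.33 -1.35]
```

View pics/w7.png

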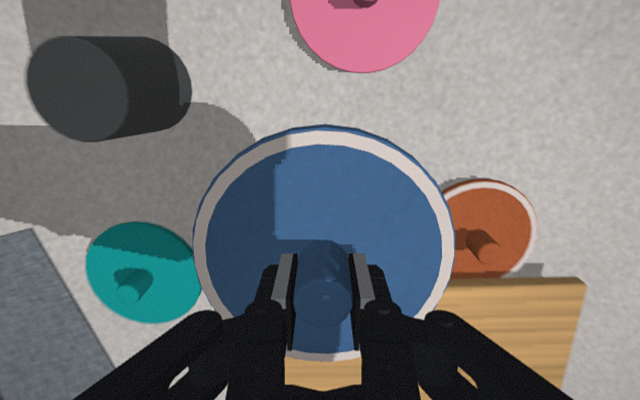

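View pics/s7.png

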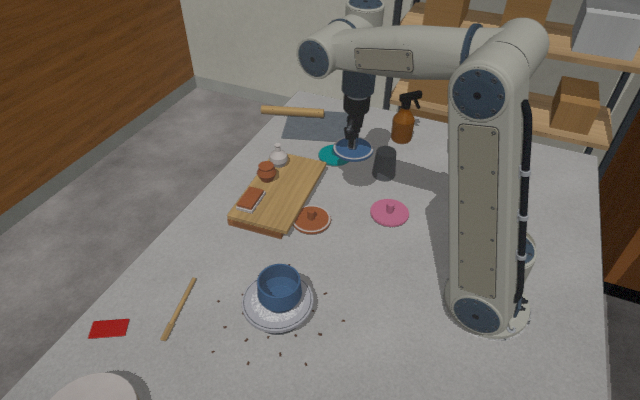

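The lid hangs level in the jaws and hasn't shifted from the w6 picture. Carrying it across to the pot.

Emit:
carry_out(slide=[[0, 15, 0], [-2, 30, 0], [-2, 40, 0], [-2, 40, 0], [-2, 40, 0], [-2, 40, 0], [-2, 40, 0], [-2, 30, 0]], spin=[0, 0, 0, 0, 0, 0, 0, 0], gripper=[0.2, 0.2, 0.2, 0.2, 0.2, 0.2, 0.2, 0.2])

```text
time: 5.9
eef_pos: [0.4817, 0.0361, 0.2196]
tool_rot: [-0.043, 3.137, -0.01]
force: [0.7, -0.2, -4.1]
opening: 0.266
```

Run:
```python
from h import *
s=go((.483,.248,.225))
```

```text
t 5.9 pos [0.4817 0.0361 0.2196] toolx [-1.    -0.027 -0.005] toolz [ 0.005 -0.006 -1.   ] d [ -7.1 211.7  -6.6] F [ 0.7 -0.2 -4.1] open 0.266 q [ 0.41  0.14 -0.14  0.01 -1.29 -1.95]
```

Emit:
carry_out(slide=[[-1, 30, -4], [-1, 40, -4], [-1, 40, -2], [-1, 40, 0], [-1, 30, 0], [0, 15, 0], [0, 0, 0]], spin=[0, 0, 0, 0, 0, 0, 0], gripper=[0.2, 0.2, 0.2, 0.2, 0.2, 0.2, 0.2])

```text
time: 6.6
eef_pos: [0.4718, 0.2454, 0.2178]
tool_rot: [0.054, -3.129, 0.019]
force: [-0.6, 0.5, -3.5]
opening: 0.266
```

Run:
```python
from h import *
from bench import cams
s=go((.483,.248,.225))
c=cams.capture("wrist");cv2.imwrite("pics/w8.png",c["img"][:,:,::-1]);np.savez("w8.npz",p=s["eef_pos"],r=s["tool_rot"],**c)
for n in("top","side"):
    c=cams.capture(n);cv2.imwrite(f"pics/{n}8.png",c["img"][:,:,::-1]);np.savez(f"{n}8.npz",**c)
go((.483,.248,.225))
```

```text
t 6.6 pos [0.4718 0.2454 0.2178] toolx [-0.999 -0.034  0.013] toolz [-0.012 -0.012 -1.   ] d [-11.2   2.1  -7.4] F [-0.6  0.5 -3.5] open 0.266 q [ 0.77  0.24 -0.    0.   -1.34 -2.31]
t 6.75 pos [0.4724 0.2429 0.2187] toolx [-0.999 -0.032  0.011] toolz [-0.011 -0.012 -1.   ] d [-10.7   4.7  -6.5] F [-0.2 -0.2 -3.2] open 0.263 q [ 0.77  0.24 -0.    0.   -1.34 -2.31]
```

View pics/w8.png

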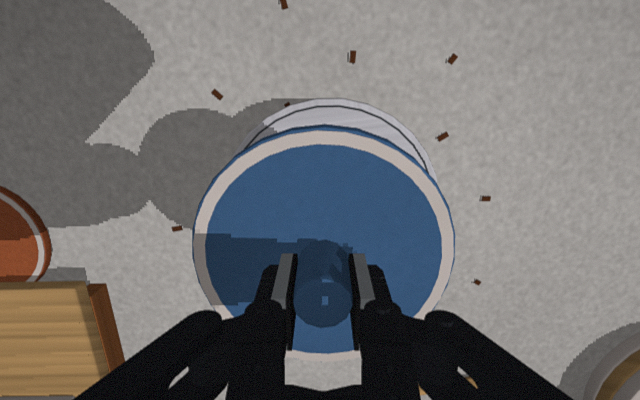

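View pics/side8.png

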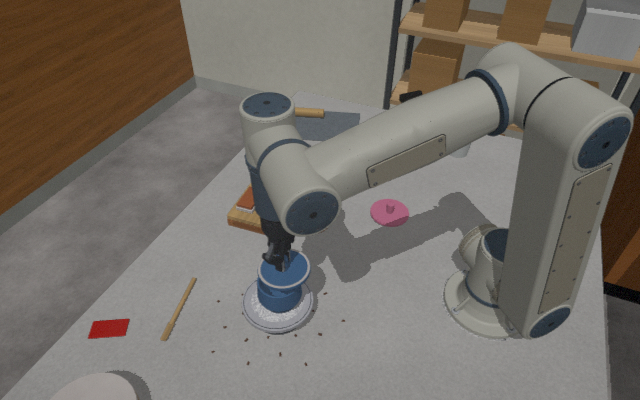

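View pics/top8.png

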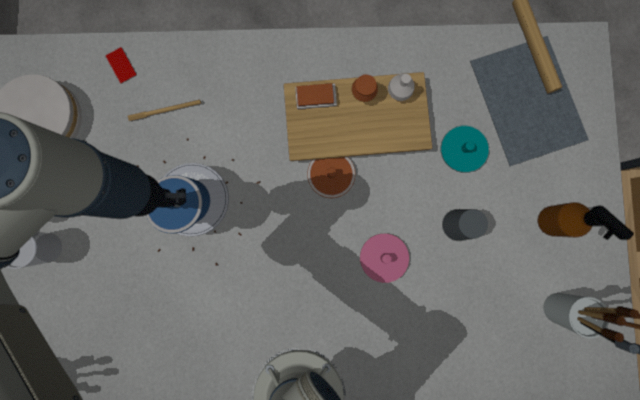

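```bash
cat > lidfit.py <<'E'
from h import *
from scipy.optimize import least_squares
def lid_in_tool(f,zt=.032):
    w=np.load(f);H=w["hand_eye"];hsv=cv2.cvtColor(w["img"],cv2.COLOR_RGB2HSV)
    m=cv2.inRange(hsv,(95,80,20),(125,255,255))
    # ray outward from (323,235): first non-blue pixel run -> inner ring edge
    P=[]
    for a in np.r_[np.arange(-170,-9,4)]:
        a=np.radians(a)
        for r in range(70,150,1):
            u,v=323+r*np.cos(a),235+r*np.sin(a)
            if not m[int(round(v)),int(round(u))] : P.append((u,v));break
    P=np.array(P);d=np.c_[(P-w["mtx"][:2,2])/w["mtx"][0,0],np.ones(len(P))]@H[:3,:3].T
    X=H[:3,3]+d*((zt-H[2,3])/d[:,2])[:,None]
    r=least_squares(lambda q:np.hypot(X[:,0]-q[0],X[:,1]-q[1])-q[2],[0,0,.055],loss="soft_l1",f_scale=.001)
    return r.x*1000,np.abs(r.fun).mean()*1000
if __name__=="__main__":
    for f in("w5.npz","w8.npz"): print(f,lid_in_tool(f))
    t=np.load("top8.npz");s=np.load("side8.npz")
    a=lambda c,x,y,w,h,k:cv2.resize(c["img"][y:y+h,x:x+w,::-1],None,fx=k,fy=k,interpolation=cv2.INTER_CUBIC)
    cv2.imwrite("pics/c8.png",np.hstack([a(t,140,155,100,100,4),a(s,230,235,100,100,4)]))
E
python3 lidfit.py
```

```text
w5.npz (array([8.15415996e-01, 1.31740647e-02, 5.55604250e+01]), np.float64(0.15399621753224754))
w8.npz (array([ 0.93203792, -0.0770049 , 55.44245492]), np.float64(0.134035566950691))
```

View pics/c8.png

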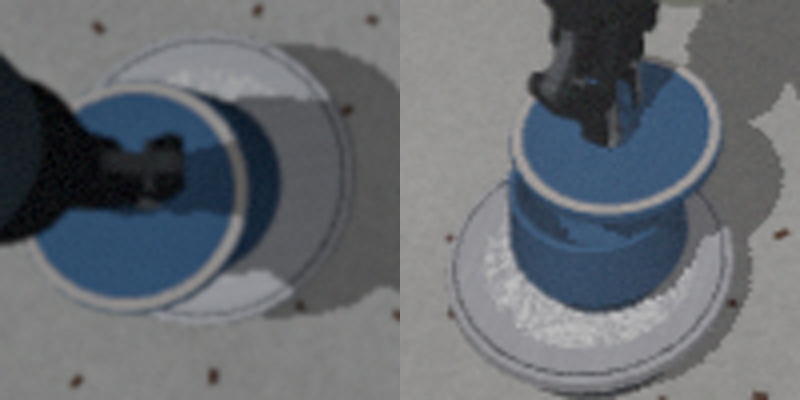

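The lid fit gives its centre at TCP +0.9 mm in tool x, unchanged since the grasp. I'll cross-check that with the top view's ring, where the centre is at about (172.6,203.9).

Run:
```python
from h import *
t=np.load("top8.npz");s=np.load("side8.npz")
print(plane(t,172.6,203.9,.186))
# side: ring ellipse x 511-721,y 55-215
p=(230-.4+(616-400)/4,235-.4+134/4);print(p,plane(s,*p,.186),tri(t,(172.6,203.9),s,p))
go((.483,.249,.195))
```

```text
[0.4688302 0.2440775 0.186    ]
(283.6, 268.1) [0.46771678 0.24509632 0.186     ] (array([0.46848053, 0.24436101, 0.18493367]), array([[ 0.1,  0.2],
       [-0.1, -0. ]]))
t 6.75 pos [0.4724 0.2429 0.2187] toolx [-0.999 -0.032  0.011] toolz [-0.011 -0.012 -1.   ] d [-11.    6.   23.5] F [-0.2 -0.2 -3.2] open 0.263 q [ 0.77  0.24 -0.    0.   -1.34 -2.31]
```

Emit:
carry_out(slide=[[-8, 4, 4], [-4.5, 1, 4], [0, 0, 4], [0, 0, 4]], spin=[0, 0, 0, 0], gripper=[0.2, 0.2, 0.2, 0.2])

```text
time: 7.15
eef_pos: [0.4865, 0.2454, 0.202]
tool_rot: [0.043, -3.131, 0.019]
force: [0.2, -0.5, -3.6]
opening: 0.265
```

Run:
```python
from h import *
from bench import cams
s=go((.4845,.248,.181))
for n in("top","side"):
    c=cams.capture(n);np.savez(f"{n}9.npz",**c)
t=np.load("top9.npz");s=np.load("side9.npz")
a=lambda c,x,y,w,h,k:cv2.resize(c["img"][y:y+h,x:x+w,::-1],None,fx=k,fy=k,interpolation=cv2.INTER_CUBIC)
cv2.imwrite("pics/c9.png",np.hstack([a(t,140,155,100,100,4),a(s,230,235,100,100,4)]))
go((.4845,.248,.181))
```

```text
t 7.15 pos [0.4865 0.2454 0.202 ] toolx [-1.    -0.027  0.01 ] toolz [-0.01  -0.012 -1.   ] d [ 1.7  2.9 21. ] F [ 0.2 -0.5 -3.6] open 0.265 q [ 0.76  0.28 -0.    0.   -1.31 -2.3 ]
t 7.25 pos [0.4859 0.2454 0.2015] toolx [-1.    -0.028  0.012] toolz [-0.011 -0.013 -1.   ] d [ 1.1  2.9 20.5] F [ 0.5 -0.  -3.3] open 0.265 q [ 0.76  0.28 -0.    0.   -1.31 -2.3 ]
```

View pics/c9.png

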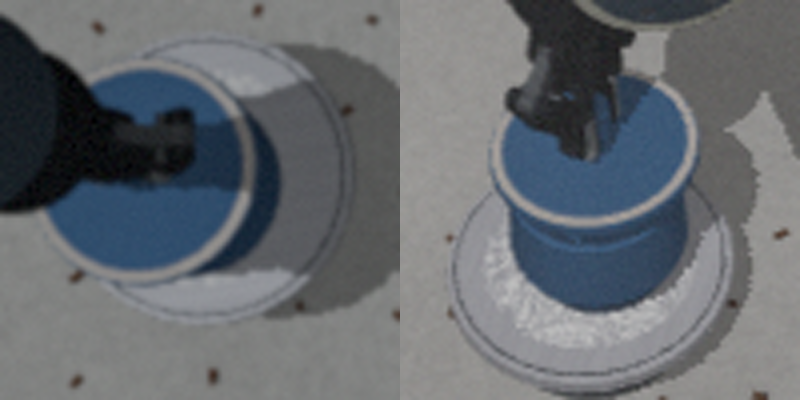

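Run:
```python
from h import *
t=np.load("top9.npz");s=np.load("side9.npz")
a,b=(175.85,197.35),(277.85,271.9)
print(plane(t,*a,.170),plane(s,*b,.170),tri(t,a,s,b))
# pot: refit rim in start pictures by plane at .14, also by base of turntable
for p in((67,178),(250,178),(158,86),(158,270)):
    print(plane(np.load("top0.npz"),140-.4+p[0]/4,155-.4+p[1]/4,.14))
```

```text
[0.48415693 0.24360808 0.17      ] [0.48157463 0.24911588 0.17      ] (array([0.48417776, 0.24547076, 0.1647819 ]), array([[ 0.1,  0.2],
       [-0.2, -0. ]]))
[0.48449495 0.298533   0.14      ]
[0.48211137 0.19703104 0.14      ]
[0.53479555 0.24839492 0.14      ]
[0.4323242  0.24771191 0.14      ]
```

The lid centre is about (.484,.2455) and the pot about (.4825,.2485). I'll shift +3 mm in y and −1.5 mm in x, then lower slowly.

Emit:
carry_out(slide=[[1.5, 3, 4], [0, 0.5, 5], [0, 0.5, 5]], spin=[0, 0, 0], gripper=[0.2, 0.2, 0.2])

```text
time: 7.55
eef_pos: [0.4843, 0.2495, 0.1875]
tool_rot: [0.043, -3.131, 0.018]
force: [0.1, 0.6, -3.5]
opening: 0.263
```

Run:
```python
from h import *
s=go((.484,.249,.181))
```

```text
t 7.55 pos [0.4843 0.2495 0.1875] toolx [-1.    -0.028  0.01 ] toolz [-0.01  -0.012 -1.   ] d [ 0.3 -0.5  6.5] F [ 0.1  0.6 -3.5] open 0.263 q [ 0.76  0.28 -0.03  0.   -1.27 -2.31]
```

Emit:
carry_out(slide=[[0, 0, 2.5], [0, 0, 2]], spin=[0, 0], gripper=[0.2, 0.2])

```text
time: 7.75
eef_pos: [0.4838, 0.2495, 0.182]
tool_rot: [0.044, -3.13, 0.019]
force: [-1.0, 0.2, 1.1]
opening: 0.263
```

Run:
```python
from h import *
s=go((.484,.249,.181))
```

```text
t 7.75 pos [0.4838 0.2495 0.182 ] toolx [-1.    -0.028  0.011] toolz [-0.011 -0.012 -1.   ] d [-0.2 -0.5  1. ] F [-1.   0.2  1.1] open 0.263 q [ 0.76  0.29 -0.04  0.   -1.26 -2.31]
```

Contact: Fz rose from −3.5 to +1.1 N. I'll lower 1.5 mm more, then check.

Emit:
carry_out(slide=[[0, 0, 1.5], [0, 0, 0.5]], spin=[0, 0], gripper=[0.2, 0.2])

```text
time: 7.95
eef_pos: [0.4846, 0.2497, 0.1817]
tool_rot: [0.045, -3.134, 0.018]
force: [-1.6, -1.3, 1.8]
opening: 0.267
```

Run:
```python
from h import *
from bench import cams
s=go((.484,.249,.181))
for n in("top","side"):
    c=cams.capture(n);np.savez(f"{n}10.npz",**c)
t=np.load("top10.npz");s=np.load("side10.npz")
a=lambda c,x,y,w,h,k:cv2.resize(c["img"][y:y+h,x:x+w,::-1],None,fx=k,fy=k,interpolation=cv2.INTER_CUBIC)
cv2.imwrite("pics/c10.png",np.hstack([a(t,140,155,100,100,4),a(s,230,235,100,100,4)]))
```

```text
t 7.95 pos [0.4846 0.2497 0.1817] toolx [-1.    -0.029  0.008] toolz [-0.007 -0.011 -1.   ] d [ 0.6 -0.7  0.7] F [-1.6 -1.3  1.8] open 0.267 q [ 0.76  0.29 -0.04  0.   -1.26 -2.31]
```

View pics/c10.png

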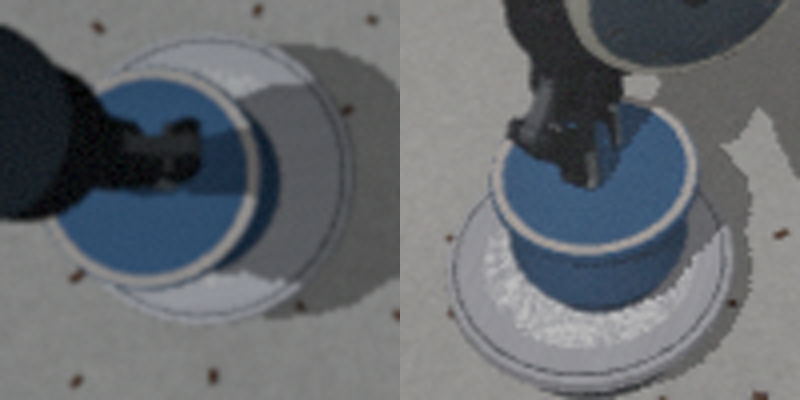

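Run:
```python
from h import *
t=np.load("top10.npz");s=np.load("side10.npz")
a,b=(177.6,198.85),(277.97,278.35)
print(plane(t,*a,.149),plane(s,*b,.149),tri(t,a,s,b))
```

```text
[0.48301555 0.24792137 0.149     ] [0.48128791 0.25158068 0.149     ] (array([0.48301832, 0.24917317, 0.14544852]), array([[ 0.1,  0.2],
       [-0.1, -0. ]]))
```

The lid centre is (.483,.249) and the pot was (.4822,.2485), so it is centred and its height agrees. Now I'll release gently.

Emit:
carry_out(slide=[[0, 0, 0], [0, 0, 0], [0, 0, 0], [0, 0, 0], [0, 0, 0]], spin=[0, 0, 0, 0, 0], gripper=[0.3, 0.4, 0.5, 0.6, 0.6], grip_force=20)

```text
time: 8.55
eef_pos: [0.4853, 0.2501, 0.182]
tool_rot: [0.045, -3.135, 0.016]
force: [-0.3, 0.6, -0.1]
opening: 0.603
```

Run:
```python
from h import *
from bench import cams
s=go((.484,.249,.181))
c=cams.capture("wrist");cv2.imwrite("pics/w11.png",c["img"][:,:,::-1])
```

```text
t 8.55 pos [0.4853 0.2501 0.182 ] toolx [-1.    -0.029  0.006] toolz [-0.006 -0.01  -1.   ] d [ 1.3 -1.1  1. ] F [-0.3  0.6 -0.1] open 0.603 q [ 0.76  0.29 -0.04  0.   -1.25 -2.31]
```

View pics/w11.png

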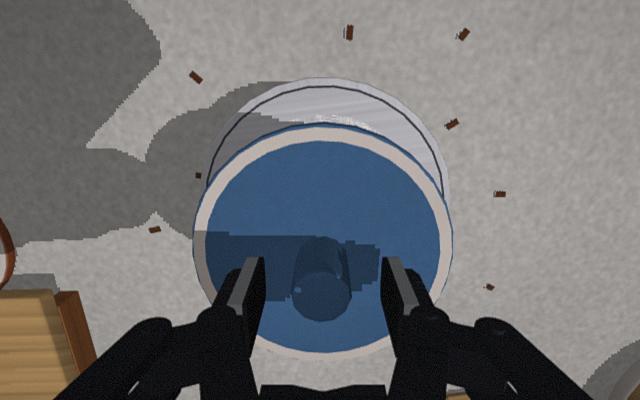

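The fingers are clear of the knob (321,295) on both sides. Retreating upward.

Emit:
carry_out(slide=[[0, 0, -10], [0, 0, -20], [0, 0, -30], [0, 0, -40], [0, -40, -30], [0, -45, 0], [0, -45, 0], [0, -40, 0]], spin=[0, 0, 0, 0, 0, 0, 0, 0], gripper=[0.6, 0.6, 0.6, 0.6, 0.6, 0.6, 0.6, 0.6])

```text
time: 9.4
eef_pos: [0.4916, 0.0803, 0.3236]
tool_rot: [0.057, -3.139, 0.018]
force: [0.9, 0.2, -0.6]
opening: 0.598
```

Emit:
carry_out(slide=[[0, -20, 0], [0, 0, 0], [0, 0, 0]], spin=[0, 0, 0], gripper=[0.6, 0.6, 0.6])

```text
time: 9.7
eef_pos: [0.4921, 0.055, 0.3276]
tool_rot: [-0.047, 3.138, -0.017]
force: [0.2, 0.7, 0.3]
opening: 0.593
```

Run:
```python
from h import *
from bench import cams
s=go((.484,.249,.181))
for n in("top","side"):
    c=cams.capture(n);np.savez(f"{n}12.npz",**c);cv2.imwrite(f"pics/{n}12.png",c["img"][:,:,::-1])
t=np.load("top12.npz");s=np.load("side12.npz")
a=lambda c,x,y,w,h,k:cv2.resize(c["img"][y:y+h,x:x+w,::-1],None,fx=k,fy=k,interpolation=cv2.INTER_CUBIC)
cv2.imwrite("pics/c12.png",np.hstack([a(t,140,155,100,100,4),a(s,230,235,100,100,4)]))
```

```text
t 9.7 pos [0.4921 0.055  0.3276] toolx [-1.    -0.03  -0.003] toolz [ 0.003 -0.011 -1.   ] d [  2.7 195.7 144.4] F [0.2 0.7 0.3] open 0.593 q [ 0.44  0.13  0.13  0.01 -1.57 -1.98]
```

View pics/c12.png

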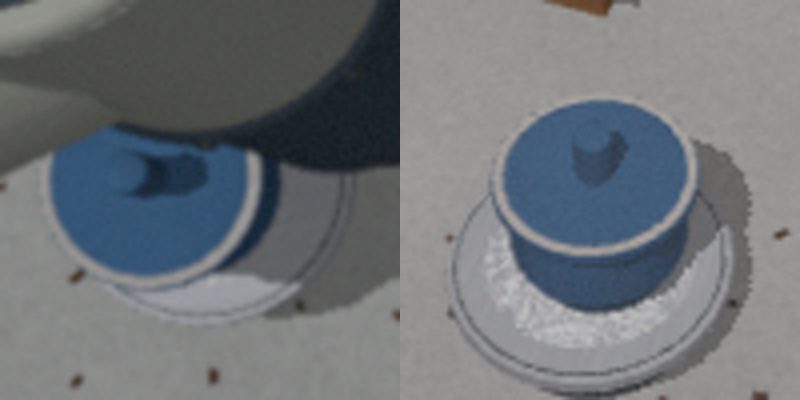

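View pics/top12.png

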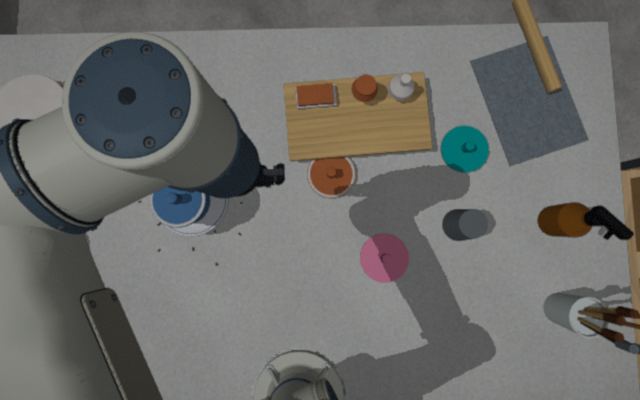

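The lid sits flat on the pot: the side-view ring is 490–697 × 96–256 in the crop, concentric with the pot. The brown lid is still at (332,174). One last numeric check, then I'll hand in.

Run:
```python
from h import *
from bench import job
t=np.load("top12.npz");s=np.load("side12.npz")
print("knob top",tri(t,(171.1,197.6),s,(277.9,268.9)))
m=lambda c:cv2.inRange(cv2.cvtColor(c["img"],cv2.COLOR_RGB2HSV),(5,120,60),(14,255,255))
for c in(np.load("side0.npz"),s):
    q=np.argwhere(m(c)[200:240,290:335]);print("brown side",q.mean(0))
print(job.finish_job())
```

```text
knob top (array([0.48162712, 0.24899454, 0.18103607]), array([[ 0.2,  0.5],
       [-0.3, -0.1]]))
brown side [18.87383178 21.39719626]
brown side [18.89440994 21.35403727]
the job is handed in; nothing more can be done
None
```

The blue lid is on the blue pot and released, and I handed the job in at about 9.8 s. I gripped it by the knob, drew it about 70 mm forward along the bench until it was well clear of the lip, and only then lifted it. I lowered it onto the rim with under 5 N of contact force before opening the jaws, then moved the hand away.

**Last checks**
- **Centring:** the lid's knob is at (0.482, 0.249) and the pot's mouth was measured at (0.482, 0.2485), so they agree to about 1 mm. The cameras are good to about 2 mm.
- **Height and level:** the knob top measured 0.181 m against about 0.183 expected when seated. The disc looks level and flat on the rim, though I judged the level only by eye.
- **Brown lid:** it did not move in the side view (less than 0.1 pixel).
- **Pot:** it looks unmoved in both views, but I did not measure it separately after the release.

**What disagreed**
- **Camera and arm readings:** before lowering, they differed by about 3 mm in x on where the lid was, so I aimed between the two.
- **Drift:** the hand drifted sideways by up to 8 mm and tilted by up to about 2° between moves. I corrected the sideways drift before gripping and again before lowering; the tilt could not be corrected with these moves.

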